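# Spread the rinsed stoppers and blow them dry

## Robot

A 6-joint arm with a two-finger parallel gripper is mounted at the origin on the work surface. World frame = base frame: x ahead of the robot, y to its left, z up, the work surface at z = 0. Lengths are in m, angles in rad, forces in N, time in s.
With the tool pointing down it reaches from about 0.35 to 0.975 m from the base axis. Payload 4.9 kg.
Tool frame: the origin (TCP) lies on the centre line of the jaws, within the pads' length; the fingertips stand 22 mm ahead of it and the grasp point (between the pads) lies 3 mm ahead of it (manip.tcp_to_tips is the distance from the TCP to the fingertips, in m); z points along the fingers, x is the direction in which the jaws open and shut, and the axes are right-handed (so a half turn about z gives the same grasp; the last joint's range is limited). The gripper opens to 85 mm and grips with 20 to 120 N. Pads are 22 mm wide; open, the fingers measure 114 mm over their backs; the gripper's body (76 mm by 85 mm) begins 54 mm behind the grasp point. The pads swing forward as they close: fully open they stand 13 mm farther back than shut.
Start: joints at [1.146, 0.053, 1.613, -0, 1.476, -0.119], TCP at [0.188, 0.596, 0.253] pointing down, gripper open.
Joint ranges: [-3.01, 3.01], [-1.01, 2.22], [0.06, 2.58], [-1.02, 4.17], [0.09, 2.62], [-3.14, 3.14]. Speed limits (rad/s): [2.57, 2.57, 3.14, 3.14, 3.14, 3.14].

## Interface

Orientations are given as a unit quaternion [w, x, y, z].
In Python, from plant import manip gives the robot as it stands.
- The arm moves only by the shell command python3 -m pendant 'ROWS'. ROWS is a JSON object of lists of equal length, an entry for each row: "linear": the shift along the tool's x, y, z in cm, a list of three; "rotation": the turn, a rotation vector about the tool's x, y, z in degrees, a list of three; "grip": the closure, from 0 (fully open) to 1 (shut). A call has exactly 10 rows; each row is the pose to reach, as a shift and turn from the pose commanded when the call began, along the tool's axes at that moment; what a row does not reach only later rows make up. A row lasts 1/12 s, in which the tool goes at most 41.7 mm and 7.16 degrees, less where a joint would pass 70% of its speed; a pose out of reach is approached as far as the arm can. A call with a gripper value outside its range is refused whole. The fingers move at their own pace and stop on an object; the grip force is fixed at half the most. Time passes only in rows, so rows that repeat a pose let the fingers close, or fill a call up. It gives the time, the measured TCP pose, the force and the opening at its end, in the units of the state.
- manip.state(): the state, without advancing time (a new reading comes with each control period).
- manip.grab_frame(name): name is "scene" or "top" or "wrist"; returns the picture (384x512x3 uint8, red, green, blue); there is no depth.
- manip.calibration(name): a dict with "fx", "fy", "cx", "cy" (pixels), "cam_to_world" (4x4, takes a point from camera to world coordinates). Camera axes: x right, y up, looking along -z (the intrinsics and any distortion apply to the point x, -y, -z); pixel columns grow to the right and rows downward; lengths in m; the calibration is good to about 2 mm. A picture is of the moment at which its call begins: read the wrist's pose just before it. calibration takes no time and is no camera call; for the wrist camera it gives the pose at the moment of the call.
- manip.job_done(): hands the job in, once; it reports no verdict.
The state is a dict: "time": time; "joint_pos": joint angles; "joint_vel": joint speeds; "joint_efforts": joint torques, N m; "tool_pos": TCP position; "tool_rot": TCP orientation; "contact_force": force on the tool from outside, world axes, zero at the start; "ft_torque": the same for the moment, N m; "gripper_width": opening from 0.0 (shut) to 1.0 (fully open).
Only numpy, scipy, OpenCV 4.12 (cv2) and the standard library are available. Lean on these libraries where they do the work, as an engineer would, in place of code of your own. Each camera call takes 0.05 s, during which the arm holds its last target. There are 200 camera calls.

## Task

Spread the heap of rinsed green stoppers into a single even layer on the floor of the drying tray, with a gap of at least 25 mm between any two. Then flip the red safety catch of the air valve right over, away from the lever, pull the blue-handled lever all the way towards the robot and hold it there: the program finishes while the gripper is still holding the lever at its stop, as the air flows only while it is held. Leave the other things on the bench where they are.

Things in the scene. Friction and masses are not known exactly. Their poses are not given: they have to be found in the camera images.
- tray: Shallow aluminium drying tray fixed to the bench, 220 x 220 mm outside, walls 5 mm thick and 30 mm high, floor 5 mm above the bench. Origin: centre of its underside. x points roughly away from the robot, to where a steel air bar (200 mm long along the tray's y, 18 mm thick, top 69 mm high) stands 135 mm from the tray's centre; z up. All four stoppers start in the tray.
- stopper1_center (a point): Green silicone stopper, a nearly cylindrical plug 36 mm across at the foot, 33 mm at the top, 32 mm high, 28 to 56 g; the point is its centre, half-way up. At the start it is one of three standing upright close together (1 mm apart) on the tray floor.
- stopper2_center (a point): Green silicone stopper, a nearly cylindrical plug 36 mm across at the foot, 33 mm at the top, 32 mm high, 28 to 56 g; the point is its centre, half-way up. At the start it is one of the three standing close together on the tray floor.
- stopper3_center (a point): Green silicone stopper, a nearly cylindrical plug 36 mm across at the foot, 33 mm at the top, 32 mm high, 28 to 56 g; the point is its centre, half-way up. At the start it is one of the three standing close together on the tray floor.
- stopper4_center (a point): Green silicone stopper, a nearly cylindrical plug 36 mm across at the foot, 33 mm at the top, 32 mm high, 28 to 56 g; the point is its centre, half-way up. At the start it stands on top of the other three, in their middle.
- valve: White air valve box fixed to the bench, 170 (x) x 120 (y) x 60 (z) mm, carrying the red catch and the blue-handled lever. Origin: centre of its underside. Its x axis points roughly away from the robot, y to its left, z up; the lever stands on its middle line (y = 0) and moves in its x-z plane.
- catch (a joint): Safety catch hinge, rad; the hinge line runs along the valve's x through (6, -45, 62) mm in its frame. At 0 the paddle leans 0.85 rad from vertical towards the valve's +y, across the lever's path on the robot's side of it, and blocks it; it swings up and over towards the valve's -y to its stop at 1.5 (leaning 0.65 rad to -y). Starts between 0 and 0.1; stays where it is left (about 1 N at the tip).
- catch_tip (a point): Middle of the free edge of the red catch paddle, a flat plate 55 mm wide (along the valve's x, centred on the hinge point), 8 mm thick and 70 mm long from its hinge to this edge.
- lever (a joint): Lever hinge, rad, along the valve's y at (30, 0, 50) mm in its frame. 0: at rest, leaning 0.35 rad from vertical away from the robot; grows as the handle is pulled towards the robot (the valve's -x), to its stop at 0.75 (leaning 0.40 rad to the robot). A spring returns it to 0: 1.5 N at the handle at rest, 4.5 N at the stop. With the catch across it moves only some 0.2 rad.
- lever_grip (a point): Centre of the lever's blue round handle bar, 30 mm thick and 60 mm long along the valve's y, at the end of a 12 mm steel stem, 130 mm from the lever's hinge.
- beaker: Glass beaker, 64 mm across, 85 mm high, upright; leave it alone. Origin: centre of its underside.
- vial: Amber glass vial with white cap, 38 mm across, 65 mm high, upright; leave it alone. Origin: centre of its underside.
- jar: Yellow jar with red lid, 56 mm across, 70 mm high, upright; leave it alone. Origin: centre of its underside.
- brush: Cleaning brush lying on the bench; leave it alone. Origin: centre of its underside.
- dish: Flat clear dish, 90 mm across, 16 mm high; leave it alone. Origin: centre of its underside.

How it is judged:
By the outcome, as a careful person would: the job done as asked, in the order asked, and still so for the second after the job is handed in, while the arm keeps its last pose, push and grip.
It also fails if it takes over 72 s, if anything falls off the work surface, if the arm or the gripper's body presses on something with over 40 N, if the wrist force passes 120 N, or if a joint passes its speed limit or range.

## Working session

There is one attempt and no reset: what is moved stays moved. The work goes in short steps, Python scripts to look and compute and a shell command to move; the robot and the scene stay as the last step left them, time stands still between calls to the robot, and variables do not carry over. Pictures are saved under pics/ and viewed, about 8 in all and at most 12, crops included, and the job is handed in when it is done.

```bash
mkdir -p pics; ls; python3 - <<'E'
from plant import manip
import cv2,numpy as np
for n in("scene","top"):
    im=manip.grab_frame(n); cv2.imwrite(f"pics/{n}0.png",im[:,:,::-1]); 
    c=manip.calibration(n); print(n,{k:np.round(np.array(v),4).tolist() for k,v in c.items()})
a=cv2.imread("pics/scene0.png");b=cv2.imread("pics/top0.png")
s=manip.state();print({k:np.round(v,3).tolist() for k,v in s.items()})
cv2.imwrite("pics/top0b.png",cv2.resize(b,(800,600),interpolation=cv2.INTER_CUBIC))
cv2.imwrite("pics/scene0b.png",cv2.resize(a,(800,600),interpolation=cv2.INTER_CUBIC))
E
```

```text
pics
scene {'fx': 373.0266, 'fy': 373.0266, 'cx': 262.1653, 'cy': 192.5836, 'cam_to_world': [[-0.705, -0.4631, 0.5372, 1.1289], [0.709, -0.4785, 0.518, 0.5496], [0.0172, 0.746, 0.6657, 0.8333], [0.0, 0.0, 0.0, 1.0]]}
top {'fx': 359.3827, 'fy': 359.3827, 'cx': 258.8898, 'cy': 193.0089, 'cam_to_world': [[0.0132, 0.995, -0.0989, 0.4512], [-0.9999, 0.013, -0.0025, -0.0105], [-0.0012, 0.099, 0.9951, 1.4099], [0.0, 0.0, 0.0, 1.0]]}
{'time': 0.1, 'joint_pos': [1.146, 0.053, 1.614, -0.0, 1.476, -0.119], 'joint_vel': [-0.0, -0.002, -0.002, -0.0, 0.001, 0.0], 'joint_efforts': [0.001, -39.49, -37.136, -0.0, 0.004, -0.0], 'tool_pos': [0.188, 0.596, 0.252], 'tool_rot': [0.0, 0.807, 0.591, -0.001], 'contact_force': [0.385, -0.668, -0.794], 'ft_torque': [-0.03, -0.011, -0.001], 'gripper_width': 1.004}
```

View pics/top0b.png

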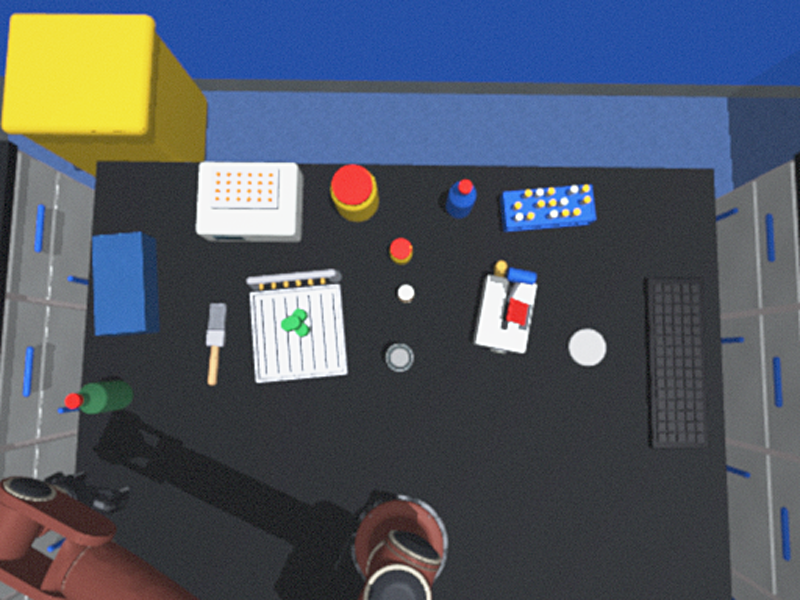

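View pics/scene0b.png

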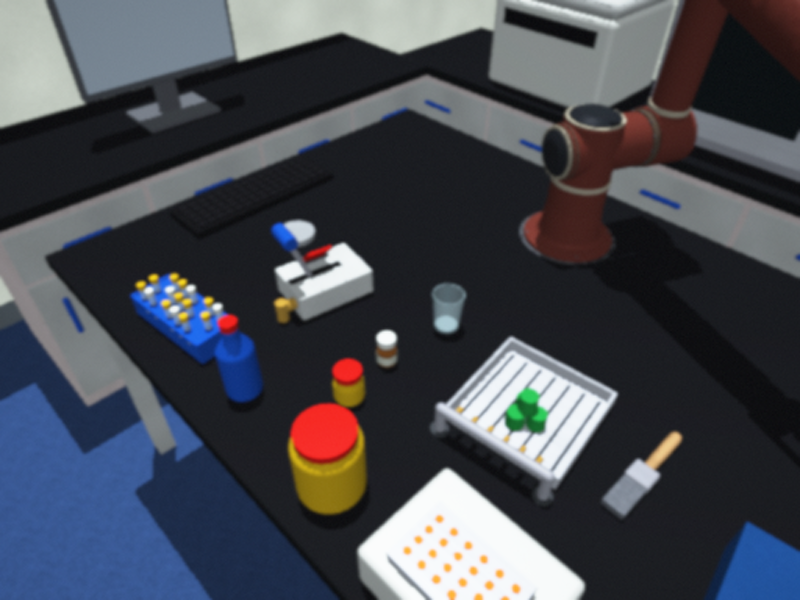

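The top view (800x600) shows the tray corners at about (250,292), (340,285), (347,375) and (256,382), and the heap near (297,322). The valve box is at about (486,276) to (525,352), the catch at (517,312) and the blue handle at (521,275). The scene view shows the top stopper at (528,400) and the handle at (287,237).

```bash
cat > h.py <<'E'
from plant import manip
import numpy as np, cv2
from scipy.spatial.transform import Rotation as R
def cal(n): return manip.calibration(n)
def ray(c,p):
    d=np.array([(p[0]-c["cx"])/c["fx"],-(p[1]-c["cy"])/c["fy"],-1]); M=np.array(c["cam_to_world"]); return M[:3,3],M[:3,:3]@d
def onz(c,p,z):
    o,d=ray(c,p); return o+d*(z-o[2])/d[2]
def tri(obs):
    A=np.zeros((3,3));b=np.zeros(3)
    for c,p in obs:
        o,d=ray(c,p); d=d/np.linalg.norm(d); P=np.eye(3)-np.outer(d,d); A+=P;b+=P@o
    x=np.linalg.solve(A,b); return x
def proj(c,X):
    M=np.array(c["cam_to_world"]); q=M[:3,:3].T@(np.array(X)-M[:3,3]); return np.array([c["cx"]+c["fx"]*q[0]/-q[2],c["cy"]-c["fy"]*q[1]/-q[2]])
def pose(s=None):
    s=s or manip.state(); return np.array(s["tool_pos"]),R.from_quat(np.array(s["tool_rot"])[[1,2,3,0]])
def down(yaw): # jaw axis (tool x) at yaw in world, z down
    c,s=np.cos(yaw),np.sin(yaw); return R.from_matrix(np.array([[c,s,0],[s,-c,0],[0,0,-1]]))
def go(p,Rt,p0=None,R0=None):
    if p0 is None: p0,R0=pose()
    return np.round(R0.inv().apply(np.array(p)-p0)*100,2), np.round(np.degrees((R0.inv()*Rt).as_rotvec()),1)
E
python3 - <<'E'
from h import *
t=cal("top");s=cal("scene");k=.64
for z,ps in((.03,[(250,292),(340,285),(347,375),(256,382)]),(.06,[(486,276),(537,283),(525,352),(475,346)])):
    q=np.array([onz(t,(a*k,b*k),z)for a,b in ps]);print(q.round(3).tolist(),q.mean(0).round(3),[np.linalg.norm(q[i]-q[i-1]).round(3) for i in range(4)])
print("top stopper",tri([(t,(297*k,321*k)),(s,(528*k,400*k))]).round(3))
print("handle",tri([(t,(521*k,275*k)),(s,(287*k,237*k))]).round(3))
p,r=pose();M=np.array(cal("wrist")["cam_to_world"]);print("cam in tool",(r.inv().apply(M[:3,3]-p)).round(3),(r.inv().as_matrix()@M[:3,:3]).round(2).tolist(),cal("wrist")["fx"])
print(np.degrees(np.arctan2(r.as_matrix()[1,0],r.as_matrix()[0,0])))
print(go([.49,.2,.30],down(0)))
E
```

```text
[[0.607, 0.376, 0.03], [0.628, 0.153, 0.03], [0.407, 0.131, 0.03], [0.387, 0.352, 0.03]] [0.507 0.253 0.03 ] [np.float64(0.222), np.float64(0.223), np.float64(0.222), np.float64(0.222)]
[[0.65, -0.204, 0.06], [0.635, -0.327, 0.06], [0.468, -0.297, 0.06], [0.481, -0.177, 0.06]] [ 0.558 -0.251  0.06 ] [np.float64(0.172), np.float64(0.124), np.float64(0.17), np.float64(0.12)]
top stopper [0.534 0.256 0.05 ]
handle [ 0.635 -0.264  0.171]
cam in tool [ 0.001 -0.063 -0.12 ] [[1.0, -0.0, 0.0], [-0.0, -0.97, -0.26], [0.0, 0.26, -0.97]] 293.3205561674148
72.47876954511385
(array([-28.63,  40.71,  -4.74]), array([ 0.1,  0.1, 72.5]))
```

```bash
python3 -c "
from h import *
print(go([.515,.255,.20],down(np.radians(5.6))))"
```

```text
(array([-22.62,  41.44,   5.25]), array([ 0.1,  0.1, 66.9]))
```

```bash
python3 -m pendant '{"linear":[[-22.6,41.4,5.2],[-22.6,41.4,5.2],[-22.6,41.4,5.2],[-22.6,41.4,5.2],[-22.6,41.4,5.2],[-22.6,41.4,5.2],[-22.6,41.4,5.2],[-22.6,41.4,5.2],[-22.6,41.4,5.2],[-22.6,41.4,5.2]],"rotation":[[0,0,67],[0,0,67],[0,0,67],[0,0,67],[0,0,67],[0,0,67],[0,0,67],[0,0,67],[0,0,67],[0,0,67]],"grip":[0,0,0,0,0,0,0,0,0,0]}'
python3 -c "
from h import *
print(pose()[0],go([.515,.255,.20],down(np.radians(5.6))))"
```

```text
time: 0.93
tool_pos: [0.4758, 0.2955, 0.2071]
tool_rot: [0.0, 0.999, 0.045, -0.0]
contact_force: [0.1, 1.2, 0.6]
gripper_width: 0.999
[0.47584797 0.29549111 0.20706286] (array([3.53, 4.39, 0.7 ]), array([ 0. ,  0. , -0.4]))
```

```bash
python3 -m pendant '{"linear":[[1.5,2,0],[3.5,4,0],[3.5,4,0],[3.5,4,0],[3.5,4,0],[3.5,4,0],[3.5,4,0],[3.5,4,0],[3.5,4,0],[3.5,4,0]],"rotation":[[0,0,0],[0,0,0],[0,0,0],[0,0,0],[0,0,0],[0,0,0],[0,0,0],[0,0,0],[0,0,0],[0,0,0]],"grip":[0,0,0.3,0.3,0.3,0.3,0.3,0.3,0.3,0.3]}'
python3 - <<'E'
from h import *
import pickle
c=cal("wrist");im=manip.grab_frame("wrist")[:,:,::-1];cv2.imwrite("pics/w1.png",im);pickle.dump(c,open("w1.pkl","wb"))
print(pose()[0],manip.state()["gripper_width"],[proj(c,(x,y,.03)).round() for x,y in((.607,.376),(.628,.153),(.407,.131),(.387,.352))],proj(c,(.52,.255,.04)))
cv2.imwrite("pics/w1b.png",cv2.resize(im,(800,600),interpolation=cv2.INTER_CUBIC))
E
```

```text
time: 1.77
tool_pos: [0.5134, 0.2613, 0.2077]
tool_rot: [-0.0, 0.999, 0.048, 0.0]
contact_force: [-0.1, -0.6, -0.0]
gripper_width: 0.699
[0.51350779 0.26118562 0.20774183] 0.6955521997138532 [array([364.,  70.]), array([344., 280.]), array([150., 280.]), array([130.,  73.])] [259.57448735 187.11139758]
```

View pics/w1b.png

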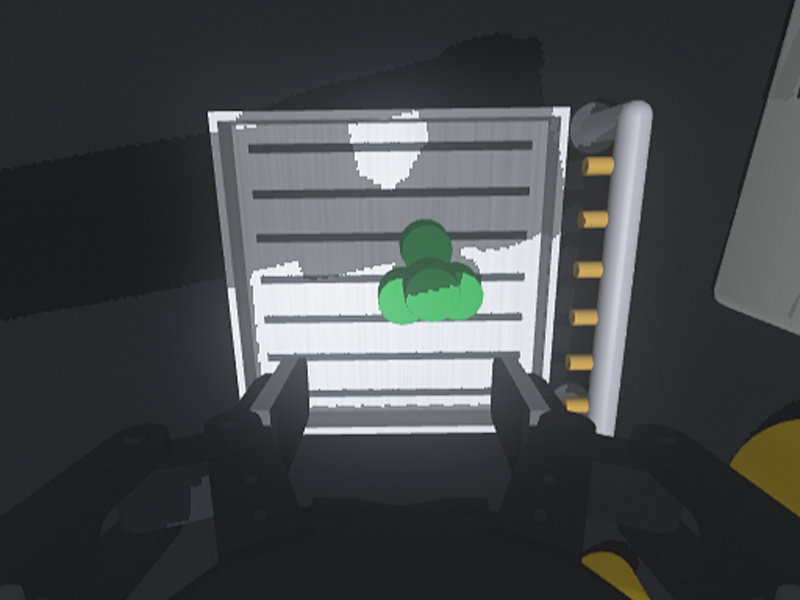

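The wrist view (800x600) shows the tray corners at (210,112), (568,108), (545,433) and (245,433), as predicted. One lower stopper is at about (425,243) (+y side), and the other two are at about (405,297) and (458,293). The top stopper is near (433,290). I'll enlarge a crop of the heap.

```bash
python3 - <<'E'
from h import *
im=cv2.imread("pics/w1.png")[130:220,230:320]; cv2.imwrite("pics/w1c.png",cv2.resize(np.clip(im*1.3,0,255).astype(np.uint8),(600,600),interpolation=cv2.INTER_CUBIC))
E
```

```text
(no output)
```

View pics/w1c.png

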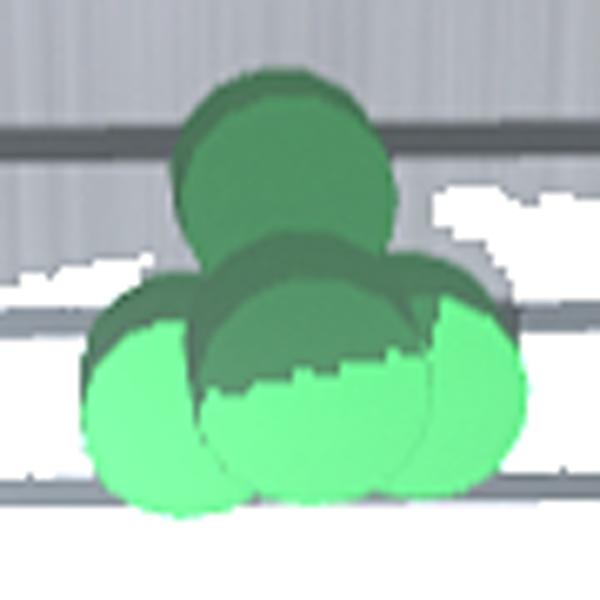

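```bash
python3 - <<'E'
from h import *
import pickle
c=pickle.load(open("w1.pkl","rb"));f=90/600
px=lambda a,b:(230-.5+a*f,130-.5+b*f)
for n,p,z in(("T",(315,391),.069),("A",(289,200),.037),("B",(188,417),.037),("C",(420,397),.037)): print(n,onz(c,px(*p),z).round(4))
t=cal("top");s=cal("scene");print(tri([(c,px(315,391)),(s,(528*.64,397*.64))]).round(4),tri([(t,(297*.64,320*.64)),(c,px(315,391)),(s,(528*.64,397*.64))]).round(4))
for p in ((134,72),(364,69),(349,277),(157,277)): print(onz(c,p,.03).round(4))
E
```

```text
T [0.5346 0.2627 0.069 ]
A [0.5304 0.2838 0.037 ]
B [0.5187 0.2489 0.037 ]
C [0.5539 0.2555 0.037 ]
[0.5354 0.2603 0.0617] [0.5354 0.2566 0.0568]
[0.3905 0.3529 0.03  ]
[0.6071 0.3767 0.03  ]
[0.6325 0.1574 0.03  ]
[0.4146 0.136  0.03  ]
```

```bash
python3 - <<'E'
from h import *
print(go([.5346,.2627,.065],down(np.radians(5.6))))
p,r=pose(); print(go([.4651,.1999,.034],down(np.radians(5.6)),np.array([.5346,.2627,.065]),r), manip.state()["joint_pos"])
E
```

```text
(array([ 2.11,  0.05, 14.27]), array([-0. , -0. , -0.1]))
(array([-7.52,  5.58,  3.1 ]), array([-0. , -0. , -0.1])) [ 3.41377467e-01 -3.08488289e-02  1.77412607e+00 -4.56710948e-06
  1.39814883e+00  2.45105594e-01]
```

```bash
python3 -m pendant '{"linear":[[2.1,0,2],[2.1,0,5],[2.1,0,8],[2.1,0,11],[2.1,0,13],[2.1,0,14.2],[2.1,0,14.2],[2.1,0,14.2],[2.1,0,14.2],[2.1,0,14.2]],"rotation":[[0,0,0],[0,0,0],[0,0,0],[0,0,0],[0,0,0],[0,0,0],[0,0,0],[0,0,0],[0,0,0],[0,0,0]],"grip":[0.3,0.3,0.3,0.3,0.3,0.3,0.3,0.3,0.7,0.7]}'
python3 -m pendant '{"linear":[[0,0,0],[0,0,0],[0,0,0],[0,0,-2],[0,0,-4],[0,0,-6],[0,0,-6],[0,0,-6],[0,0,-6],[0,0,-6]],"rotation":[[0,0,0],[0,0,0],[0,0,0],[0,0,0],[0,0,0],[0,0,0],[0,0,0],[0,0,0],[0,0,0],[0,0,0]],"grip":[0.8,0.8,0.8,0.8,0.8,0.8,0.8,0.8,0.8,0.8]}'
python3 - <<'E'
from h import *
print(manip.state()["gripper_width"]); print(go([.4651,.1999,.035],down(np.radians(5.6))))
E
```

```text
time: 2.65
tool_pos: [0.5361, 0.2634, 0.0681]
tool_rot: [-0.001, 0.999, 0.048, 0.002]
contact_force: [-1.1, -0.7, -0.5]
gripper_width: 0.427
time: 3.48
tool_pos: [0.5336, 0.2625, 0.1239]
tool_rot: [0.0, 0.999, 0.048, -0.001]
contact_force: [0.6, 0.5, 0.0]
gripper_width: 0.376
0.37555020989242605
(array([-7.39,  5.57,  8.92]), array([ 0. ,  0.2, -0.1]))
```

```bash
python3 -m pendant '{"linear":[[-4,3,0],[-7.4,5.6,0],[-7.4,5.6,2],[-7.4,5.6,4.5],[-7.4,5.6,7],[-7.4,5.6,8.5],[-7.4,5.6,9.1],[-7.4,5.6,9.1],[-7.4,5.6,9.1],[-7.4,5.6,9.1]],"rotation":[[0,0,0],[0,0,0],[0,0,0],[0,0,0],[0,0,0],[0,0,0],[0,0,0],[0,0,0],[0,0,0],[0,0,0]],"grip":[0.8,0.8,0.8,0.8,0.8,0.8,0.8,0.8,0.8,0.8]}'
python3 -m pendant '{"linear":[[0,0,0],[0,0,0],[0,0,0],[0,0,0],[0,0,0],[0,0,-2],[0,0,-5],[0,0,-8],[0,0,-8],[0,0,-8]],"rotation":[[0,0,0],[0,0,0],[0,0,0],[0,0,0],[0,0,0],[0,0,0],[0,0,0],[0,0,0],[0,0,0],[0,0,0]],"grip":[0.8,0.8,0.4,0.4,0.4,0.4,0.4,0.4,0.4,0.4]}'
python3 - <<'E'
from h import *
print(go([.5308,.2845,.034],down(np.radians(-8))))
E
```

```text
time: 4.32
tool_pos: [0.4644, 0.1995, 0.0352]
tool_rot: [0.001, 0.999, 0.048, -0.004]
contact_force: [-11.5, -4.1, 18.5]
gripper_width: 0.376
time: 5.15
tool_pos: [0.4677, 0.2004, 0.1165]
tool_rot: [-0.0, 0.999, 0.048, 0.002]
contact_force: [0.1, -0.0, -0.8]
gripper_width: 0.598
(array([ 7.05, -7.76,  8.28]), array([-0.1, -0.2, 13.5]))
```

```bash
python3 -m pendant '{"linear":[[3.5,-3.5,0],[7.0,-7.0,0],[7.0,-7.8,0],[7.0,-7.8,0],[7.0,-7.8,2],[7.0,-7.8,4.5],[7.0,-7.8,6.5],[7.0,-7.8,8],[7.0,-7.8,8.2],[7.0,-7.8,8.2]],"rotation":[[0,0,6],[0,0,13],[0,0,13],[0,0,13],[0,0,13],[0,0,13],[0,0,13],[0,0,13],[0,0,13],[0,0,13]],"grip":[0.35,0.35,0.35,0.35,0.35,0.35,0.35,0.35,0.35,0.35]}'
python3 -m pendant '{"linear":[[0,0,0],[0,0,0],[0,0,0],[0,0,0],[0,0,0],[0,0,-2],[0,0,-5],[0,0,-7],[0,0,-7],[0,0,-7]],"rotation":[[0,0,0],[0,0,0],[0,0,0],[0,0,0],[0,0,0],[0,0,0],[0,0,0],[0,0,0],[0,0,0],[0,0,0]],"grip":[0.35,0.8,0.8,0.8,0.8,0.8,0.8,0.8,0.8,0.8]}'
python3 - <<'E'
from h import *
import pickle
print(manip.state()["gripper_width"]); print(go([.4553,.2994,.036],down(np.radians(5.6))))
c=cal("wrist");im=manip.grab_frame("wrist")[:,:,::-1];cv2.imwrite("pics/w2.png",im);pickle.dump(c,open("w2.pkl","wb"))
cv2.imwrite("pics/w2b.png",cv2.resize(im,(800,600),interpolation=cv2.INTER_CUBIC))
E
```

```text
time: 5.98
tool_pos: [0.5261, 0.2831, 0.0296]
tool_rot: [0.001, 0.998, -0.066, -0.003]
contact_force: [0.2, -0.1, 0.5]
gripper_width: 0.653
time: 6.82
tool_pos: [0.5295, 0.2848, 0.1043]
tool_rot: [-0.001, 0.998, -0.066, 0.002]
contact_force: [-0.2, 0.1, -0.9]
gripper_width: 0.378
0.3781608194991418
(array([-7.57, -0.47,  6.81]), array([ -0.1,  -0.2, -13.1]))
```

View pics/w2b.png

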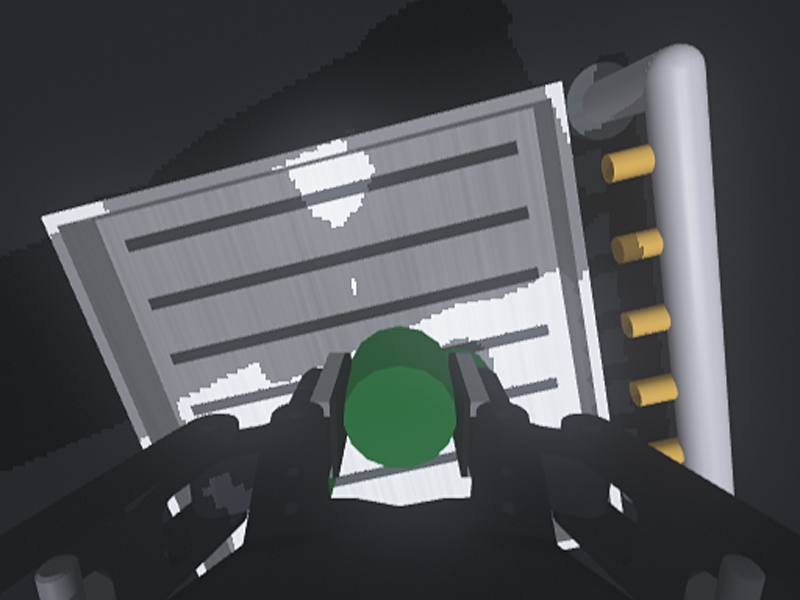

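A is held upright between the jaws at (400,400). I'll place it at (-,+).

```bash
python3 -m pendant '{"linear":[[-4,-0.5,0],[-7.6,-0.5,0],[-7.6,-0.5,0],[-7.6,-0.5,2],[-7.6,-0.5,4.5],[-7.6,-0.5,6],[-7.6,-0.5,6.7],[-7.6,-0.5,6.8],[-7.6,-0.5,6.8],[-7.6,-0.5,6.8]],"rotation":[[0,0,-6],[0,0,-13],[0,0,-13],[0,0,-13],[0,0,-13],[0,0,-13],[0,0,-13],[0,0,-13],[0,0,-13],[0,0,-13]],"grip":[0.8,0.8,0.8,0.8,0.8,0.8,0.8,0.8,0.8,0.8]}'
python3 -m pendant '{"linear":[[0,0,0],[0,0,0],[0,0,0],[0,0,0],[0,0,0],[0,0,-2],[0,0,-5],[0,0,-9],[0,0,-13],[0,0,-16]],"rotation":[[0,0,0],[0,0,0],[0,0,0],[0,0,0],[0,0,0],[0,0,0],[0,0,0],[0,0,0],[0,0,0],[0,0,0]],"grip":[0.8,0.4,0.4,0.4,0.4,0.4,0.4,0.4,0.4,0.4]}'
python3 -m pendant '{"linear":[[4,-2,0],[5.5,-2,0],[5.5,-2,0],[5.5,-2,0],[5.5,-2,0],[5.5,-2,0],[5.5,-2,0],[5.5,-2,0],[5.5,-2,0],[5.5,-2,0]],"rotation":[[0,0,0],[0,0,0],[0,0,0],[0,0,0],[0,0,0],[0,0,0],[0,0,0],[0,0,0],[0,0,0],[0,0,0]],"grip":[0.35,0.35,0.35,0.35,0.35,0.35,0.35,0.35,0.35,0.35]}'
python3 - <<'E'
from h import *
import pickle
print(manip.state()["joint_pos"])
c=cal("wrist");im=manip.grab_frame("wrist")[:,:,::-1];cv2.imwrite("pics/w3.png",im);pickle.dump(c,open("w3.pkl","wb"))
cv2.imwrite("pics/w3b.png",cv2.resize(im[60:360,50:450],(800,600),interpolation=cv2.INTER_CUBIC))
E
```

```text
time: 7.7
tool_pos: [0.4523, 0.2985, 0.0342]
tool_rot: [0.001, 0.999, 0.048, -0.003]
contact_force: [-7.1, -2.8, 10.9]
gripper_width: 0.377
time: 8.53
tool_pos: [0.4545, 0.2996, 0.1979]
tool_rot: [-0.001, 0.999, 0.048, 0.001]
contact_force: [1.5, 1.3, 0.4]
gripper_width: 0.599
time: 9.37
tool_pos: [0.5065, 0.3244, 0.1946]
tool_rot: [0.0, 0.999, 0.048, -0.0]
contact_force: [-0.3, -0.7, -0.6]
gripper_width: 0.651
[ 4.45965539e-01  3.99353297e-02  1.72562257e+00 -1.68970426e-05
  1.37605758e+00  3.50260995e-01]
```

View pics/w3b.png

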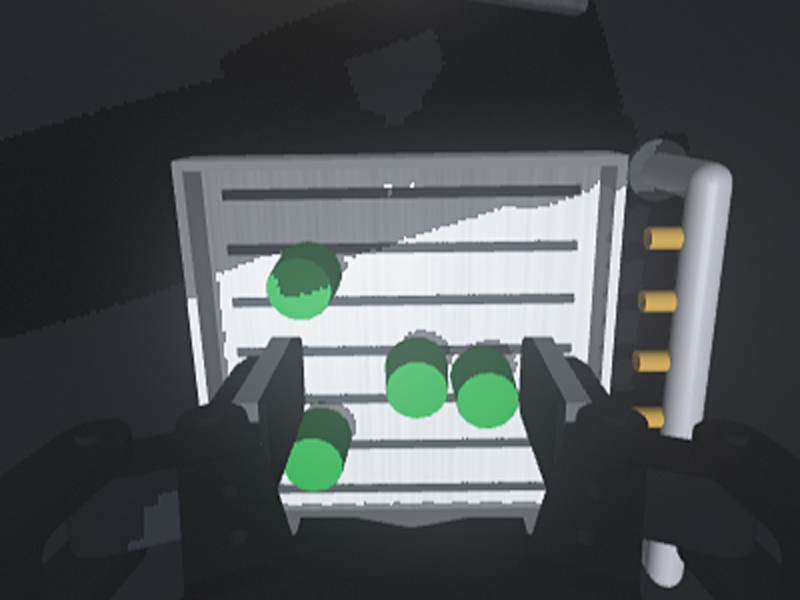

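A, at (301,287), and T, at (314,462), stand upright and are well placed. The remaining pair has its top discs at (417,390) and (485,400).

```bash
python3 - <<'E'
from h import *
import pickle
c=pickle.load(open("w3.pkl","rb"))
q={n:onz(c,(50+x/2-.25,60+y/2-.25),.037) for n,x,y in(("A",301,287),("T",314,462),("B",417,390),("C",485,400))}
for n in q: print(n,q[n].round(4))
d=q["C"]-q["B"];yaw=np.arctan2(d[1],d[0]);print(np.degrees(yaw))
for k in(90,-90): print(go([*q["C"][:2],.034],down(yaw+np.radians(k))))
E
```

```text
A [0.4558 0.2985 0.037 ]
T [0.4675 0.2005 0.037 ]
B [0.5186 0.2483 0.037 ]
C [0.5545 0.246  0.037 ]
-3.61805280077047
(array([ 4.03,  8.26, 16.06]), array([ -0. ,   0. , -80.9]))
(array([ 4.03,  8.26, 16.06]), array([ 0. ,  0. , 99.1]))
```

```bash
python3 -m pendant '{"linear":[[2,4,1],[4,8.3,3],[4,8.3,6],[4,8.3,8],[4,8.3,8],[4,8.3,8],[4,8.3,8],[4,8.3,8],[4,8.3,8],[4,8.3,8]],"rotation":[[0,0,-7],[0,0,-14],[0,0,-21],[0,0,-28],[0,0,-35],[0,0,-42],[0,0,-49],[0,0,-56],[0,0,-63],[0,0,-70]],"grip":[0.35,0.35,0.35,0.35,0.35,0.35,0.35,0.35,0.35,0.35]}'
python3 - <<'E'
from h import *
print(go([.5550,.246,.034],down(np.radians(86.4))))
E
```

```text
time: 10.25
tool_pos: [0.5545, 0.2456, 0.1147]
tool_rot: [-0.0, 0.789, 0.614, 0.0]
contact_force: [0.1, -0.5, -0.7]
gripper_width: 0.65
(array([0.05, 0.04, 8.07]), array([  0. ,  -0. , -10.6]))
```

```bash
python3 -m pendant '{"linear":[[0,0,0],[0,0,1],[0,0,3],[0,0,5],[0,0,7],[0,0,8],[0,0,8],[0,0,8],[0,0,8],[0,0,8]],"rotation":[[0,0,-7],[0,0,-11],[0,0,-11],[0,0,-11],[0,0,-11],[0,0,-11],[0,0,-11],[0,0,-11],[0,0,-11],[0,0,-11]],"grip":[0.35,0.35,0.35,0.35,0.35,0.35,0.35,0.8,0.8,0.8]}'
python3 -m pendant '{"linear":[[0,0,0],[0,0,0],[0,0,-2],[0,0,-5],[0,0,-7],[0,0,-7],[0,0,-7],[0,0,-7],[0,0,-7],[0,0,-7]],"rotation":[[0,0,0],[0,0,0],[0,0,0],[0,0,0],[0,0,0],[0,0,0],[0,0,0],[0,0,0],[0,0,0],[0,0,0]],"grip":[0.8,0.8,0.8,0.8,0.8,0.8,0.8,0.8,0.8,0.8]}'
python3 - <<'E'
from h import *
print(go([.5549,.3091,.036],down(np.radians(86.4))))
E
```

```text
time: 11.08
tool_pos: [0.5558, 0.2461, 0.0366]
tool_rot: [0.001, 0.728, 0.685, 0.001]
contact_force: [0.2, 0.6, -0.1]
gripper_width: 0.38
time: 11.92
tool_pos: [0.5533, 0.2453, 0.1028]
tool_rot: [-0.001, 0.728, 0.685, -0.001]
contact_force: [0.7, -0.2, -0.8]
gripper_width: 0.372
(array([ 6.39, -0.21,  6.67]), array([-0.2,  0.1,  0.1]))
```

```bash
python3 -m pendant '{"linear":[[3,-0.1,0],[6.3,-0.1,0],[6.3,-0.1,0],[6.3,-0.1,2],[6.3,-0.1,4.5],[6.3,-0.1,6],[6.3,-0.1,6.6],[6.3,-0.1,6.8],[6.3,-0.1,6.8],[6.3,-0.1,6.8]],"rotation":[[0,0,0],[0,0,0],[0,0,0],[0,0,0],[0,0,0],[0,0,0],[0,0,0],[0,0,0],[0,0,0],[0,0,0]],"grip":[0.8,0.8,0.8,0.8,0.8,0.8,0.8,0.8,0.8,0.8]}'
python3 -m pendant '{"linear":[[0,0,0],[0,0,0],[0,0,0],[0,0,0],[0,0,0],[0,0,-2],[0,0,-5],[0,0,-8],[0,0,-8],[0,0,-8]],"rotation":[[0,0,0],[0,0,0],[0,0,0],[0,0,0],[0,0,0],[0,0,0],[0,0,0],[0,0,0],[0,0,0],[0,0,0]],"grip":[0.8,0.4,0.4,0.4,0.4,0.4,0.4,0.4,0.4,0.4]}'
python3 - <<'E'
from h import *
print(go([.5186,.2483,.034],down(np.radians(86.4))))
E
```

```text
time: 12.75
tool_pos: [0.5572, 0.3082, 0.0364]
tool_rot: [-0.0, 0.729, 0.685, -0.0]
contact_force: [0.8, -0.9, 0.1]
gripper_width: 0.375
time: 13.58
tool_pos: [0.5591, 0.3093, 0.1198]
tool_rot: [0.001, 0.728, 0.685, 0.003]
contact_force: [-0.2, 0.0, 0.7]
gripper_width: 0.6
(array([-6.36, -3.71,  8.54]), array([ 0.3, -0.1,  0.1]))
```

```bash
python3 -m pendant '{"linear":[[-3,-1.8,0],[-6.3,-3.7,0],[-6.3,-3.7,0],[-6.3,-3.7,1],[-6.3,-3.7,4],[-6.3,-3.7,6.5],[-6.3,-3.7,8],[-6.3,-3.7,8.2],[-6.3,-3.7,8.2],[-6.3,-3.7,8.2]],"rotation":[[0,0,0],[0,0,0],[0,0,0],[0,0,0],[0,0,0],[0,0,0],[0,0,0],[0,0,0],[0,0,0],[0,0,0]],"grip":[0.35,0.35,0.35,0.35,0.35,0.35,0.35,0.35,0.35,0.8]}'
python3 -m pendant '{"linear":[[0,0,0],[0,0,0],[0,0,0],[0,0,0],[0,0,-2],[0,0,-5],[0,0,-7],[0,0,-7],[0,0,-7],[0,0,-7]],"rotation":[[0,0,0],[0,0,0],[0,0,0],[0,0,0],[0,0,0],[0,0,0],[0,0,0],[0,0,0],[0,0,0],[0,0,0]],"grip":[0.8,0.8,0.8,0.8,0.8,0.8,0.8,0.8,0.8,0.8]}'
python3 - <<'E'
from h import *
print(go([.5647,.2097,.036],down(np.radians(86.4))))
E
```

```text
time: 14.42
tool_pos: [0.5173, 0.2485, 0.035]
tool_rot: [0.0, 0.728, 0.685, 0.0]
contact_force: [0.4, 1.1, 0.9]
gripper_width: 0.521
time: 15.25
tool_pos: [0.5157, 0.2477, 0.1037]
tool_rot: [-0.0, 0.729, 0.685, -0.001]
contact_force: [1.0, -0.5, -1.2]
gripper_width: 0.373
(array([-3.49,  5.13,  6.76]), array([-0.1,  0. ,  0.1]))
```

```bash
python3 -m pendant '{"linear":[[-1.8,2.5,0],[-3.5,5,0],[-3.5,5,0],[-3.5,5,2],[-3.5,5,4.5],[-3.5,5,6],[-3.5,5,6.6],[-3.5,5,6.8],[-3.5,5,6.8],[-3.5,5,6.8]],"rotation":[[0,0,0],[0,0,0],[0,0,0],[0,0,0],[0,0,0],[0,0,0],[0,0,0],[0,0,0],[0,0,0],[0,0,0]],"grip":[0.8,0.8,0.8,0.8,0.8,0.8,0.8,0.8,0.8,0.8]}'
python3 -m pendant '{"linear":[[0,0,0],[0,0,0],[0,0,0],[0,0,0],[0,0,0],[0,0,-2],[0,0,-5],[0,0,-9],[0,0,-13],[0,0,-17]],"rotation":[[0,0,0],[0,0,0],[0,0,0],[0,0,0],[0,0,0],[0,0,0],[0,0,0],[0,0,0],[0,0,0],[0,0,0]],"grip":[0.8,0.4,0.4,0.4,0.4,0.4,0.4,0.4,0.4,0.4]}'
python3 -m pendant '{"linear":[[2,-3,-1],[4,-6,-2],[4,-7,-3],[4,-7,-3],[4,-7,-3],[4,-7,-3],[4,-7,-3],[4,-7,-3],[4,-7,-3],[4,-7,-3]],"rotation":[[0,0,0],[0,0,0],[0,0,0],[0,0,0],[0,0,0],[0,0,0],[0,0,0],[0,0,0],[0,0,0],[0,0,0]],"grip":[0.35,0.35,0.35,0.35,0.35,0.35,0.35,0.35,0.35,0.35]}'
python3 - <<'E'
from h import *
import pickle
c=cal("wrist");im=manip.grab_frame("wrist")[:,:,::-1];cv2.imwrite("pics/w4.png",im);pickle.dump(c,open("w4.pkl","wb"))
cv2.imwrite("pics/w4b.png",cv2.resize(im[60:360,50:450],(800,600),interpolation=cv2.INTER_CUBIC))
# next view pose over the valve
v=-9.5
print(go([.53,-.22,.36],down(np.radians(90+v))))
E
```

```text
time: 16.08
tool_pos: [0.5624, 0.2097, 0.0364]
tool_rot: [-0.001, 0.728, 0.685, -0.002]
contact_force: [-6.0, -1.4, 7.7]
gripper_width: 0.374
time: 16.92
tool_pos: [0.5637, 0.2099, 0.2077]
tool_rot: [-0.0, 0.729, 0.685, -0.0]
contact_force: [0.8, 0.9, 0.0]
gripper_width: 0.604
time: 17.75
tool_pos: [0.4971, 0.2538, 0.236]
tool_rot: [-0.0, 0.729, 0.685, -0.001]
contact_force: [-0.3, 0.5, -1.0]
gripper_width: 0.649
(array([-47.1 ,   6.22, -12.37]), array([-0. ,  0. ,  5.9]))
```

View pics/w4b.png

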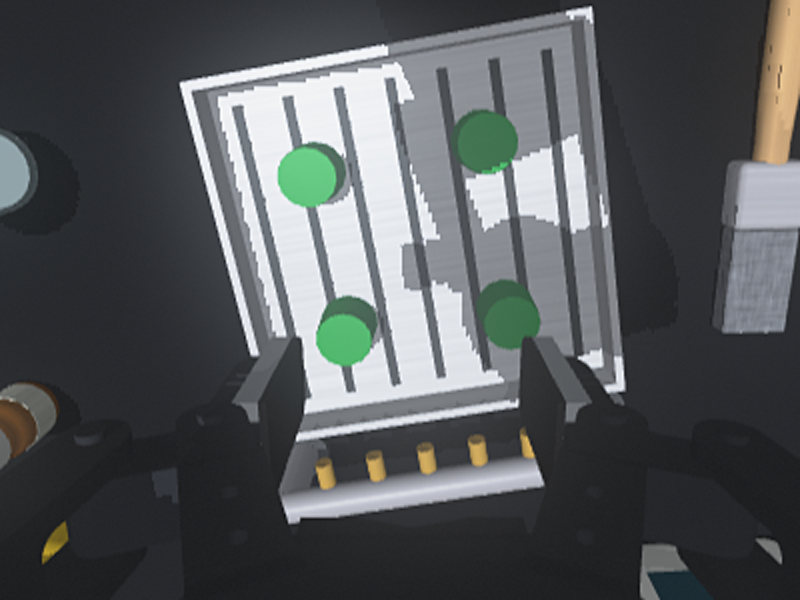

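All four stand upright in an even 2x2 grid. The tops are at (308,174), (486,141), (347,331) and (508,314). On to the valve.

```bash
python3 -m pendant '{"linear":[[-4,0.5,-2],[-8,1,-4],[-12,1.5,-5],[-16,2,-5],[-20,2.5,-5],[-24,3,-5],[-28,3,-5],[-32,3,-5],[-36,3,-5],[-40,3,-5]],"rotation":[[0,0,6],[0,0,6],[0,0,6],[0,0,6],[0,0,6],[0,0,6],[0,0,6],[0,0,6],[0,0,6],[0,0,6]],"grip":[0.5,0.5,0.5,0.5,0.5,0.5,0.5,0.5,0.5,0.5]}'
python3 -m pendant '{"linear":[[-4,0,0],[-8,0,0],[-8,0,0],[-8,0,0],[-8,0,0],[-8,0,0],[-8,0,0],[-8,0,0],[-8,0,0],[-8,0,0]],"rotation":[[0,0,0],[0,0,0],[0,0,0],[0,0,0],[0,0,0],[0,0,0],[0,0,0],[0,0,0],[0,0,0],[0,0,0]],"grip":[1,1,1,1,1,1,1,1,1,1]}'
python3 - <<'E'
from h import *
import pickle
c=cal("wrist");im=manip.grab_frame("wrist")[:,:,::-1];cv2.imwrite("pics/w5.png",im);pickle.dump(c,open("w5.pkl","wb"))
p=proj(c,(.56,-.25,.08)).round().astype(int);print(p,pose()[0])
x,y=np.clip(p[0]-120,0,272),np.clip(p[1]-90,0,204);print("crop",x,y)
cv2.imwrite("pics/w5b.png",cv2.resize(im[y:y+180,x:x+240],(800,600),interpolation=cv2.INTER_CUBIC))
E
```

```text
time: 18.63
tool_pos: [0.5018, -0.149, 0.2868]
tool_rot: [0.0, 0.763, 0.646, 0.0]
contact_force: [0.5, -0.8, 0.2]
gripper_width: 0.501
time: 19.47
tool_pos: [0.4892, -0.2251, 0.2867]
tool_rot: [0.0, 0.763, 0.646, 0.0]
contact_force: [-0.4, 0.1, -0.3]
gripper_width: -0.002
[244 232] [ 0.48915627 -0.22530519  0.28672466]
crop 124 142
```

View pics/w5b.png

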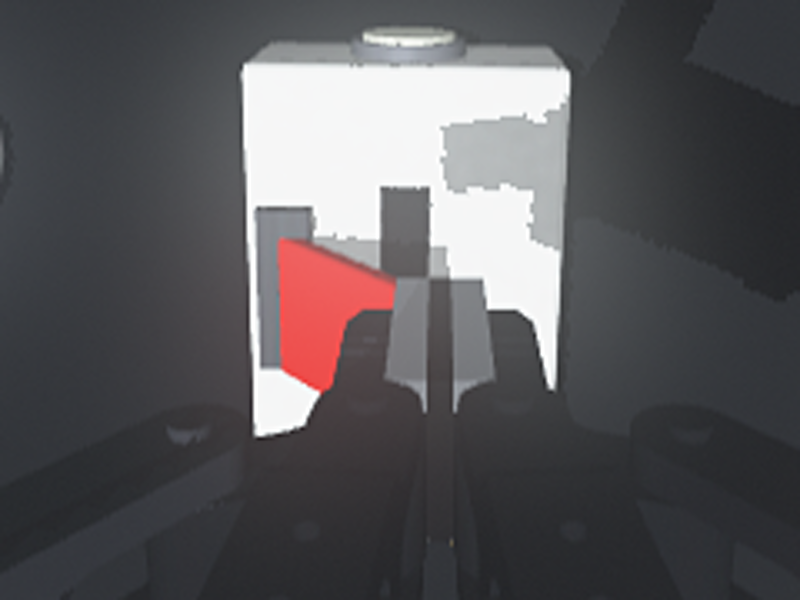

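The view, in which image up points to the robot, shows the near edge of the box from (243,64) to (570,68), with its -y side running down to (253,437). The hinge base spans (257..312, 208..368). The near corners of the paddle are at (280,238) at the hinge and (398,280) at the tip, and the gripper hides the lever.

```bash
cat >> h.py <<'E'
VO=np.array([.558,-.251,0]);VY=np.radians(-9.5)
def vw(x,y,z): # valve mm -> world m
    return VO+R.from_euler("z",VY).apply(np.array([x,y,z])/1000)
E
python3 - <<'E'
from h import *
import pickle
c=pickle.load(open("w5.pkl","rb"));k=.3
px=lambda a,b:(124-.35+a*k,142-.35+b*k)
P=onz(c,px(243,64),.06);Q=onz(c,px(570,68),.06);S=onz(c,px(253,437),.06);U=onz(c,px(557,390),.06);print(P,Q,S,np.linalg.norm(P-Q))
d=Q-P;y1=np.arctan2(-d[0],d[1]);d=S-P;y2=np.arctan2(d[1],d[0]);d=U-Q;y3=np.arctan2(d[1],d[0]);print(np.degrees([y1,y2,y3]))
for y in(y1,np.radians(-9.5)):
    print((P+Q)/2+.085*np.array([np.cos(y),np.sin(y),0]))
t=cal("top");s=cal("scene")
for th in(0,.05,.1):
  a=.85-th;print(th,"tip near corner px",[((proj(c,vw(-21.5,-45+70*np.sin(a)+sy*4*np.cos(a),62+70*np.cos(a)-sy*4*np.sin(a)))-[123.65,141.65])/k).round() for sy in(-1,1)])
print("handle px", proj(t,vw(30+44.6,0,172))/.64, proj(s,vw(74.6,0,172))/.64)
E
```

```text
[ 0.46885052 -0.29269166  0.06      ] [ 0.48933722 -0.17759185  0.06      ] [ 0.61515467 -0.32069552  0.06      ] 0.1169088127354267
[-10.09242649 -10.83583848  -9.71459884]
[ 0.56277861 -0.25003686  0.06      ]
[ 0.56292815 -0.2491708   0.06      ]
0 tip near corner px [array([410., 272.]), array([426., 266.])]
0.05 tip near corner px [array([402., 275.]), array([419., 269.])]
0.1 tip near corner px [array([393., 278.]), array([412., 272.])]
handle px [519.90958394 277.42374694] [287.12151238 235.83551674]
```

```bash
sed -i 's/^VO=.*/VO=np.array([.561,-.250,0]);VY=np.radians(-10)/' h.py; python3 - <<'E'
from h import *
print(go(vw(-2,40,112),down(np.radians(80))))
E
```

```text
(array([ 2.75,  7.33, 17.47]), array([0. , 0. , 0.5]))
```

```bash
python3 -m pendant '{"linear":[[1.5,3.5,0],[2.8,7.3,0],[2.8,7.3,2],[2.8,7.3,5],[2.8,7.3,9],[2.8,7.3,13],[2.8,7.3,16],[2.8,7.3,17.4],[2.8,7.3,17.4],[2.8,7.3,17.4]],"rotation":[[0,0,0.5],[0,0,0.5],[0,0,0.5],[0,0,0.5],[0,0,0.5],[0,0,0.5],[0,0,0.5],[0,0,0.5],[0,0,0.5],[0,0,0.5]],"grip":[1,1,1,1,1,1,1,1,1,1]}'
python3 -m pendant '{"linear":[[-1,0,0],[-2,0,0],[-3,0,0],[-3.8,0,0],[-4.6,0,0],[-5.4,0,0],[-6.2,0,0],[-7,0,0],[-7.6,0,0],[-8,0,0]],"rotation":[[0,0,0],[0,0,0],[0,0,0],[0,0,0],[0,0,0],[0,0,0],[0,0,0],[0,0,0],[0,0,0],[0,0,0]],"grip":[1,1,1,1,1,1,1,1,1,1]}'
python3 -m pendant '{"linear":[[-0.1,0,0],[-0.2,0,0],[-0.3,0,0],[-0.4,0,0],[-0.5,0,0],[-0.5,0,0],[-0.5,0,0],[-0.5,0,0],[-0.5,0,0],[-0.5,0,0]],"rotation":[[0,0,0],[0,0,0],[0,0,0],[0,0,0],[0,0,0],[0,0,0],[0,0,0],[0,0,0],[0,0,0],[0,0,0]],"grip":[1,1,1,1,1,1,1,1,1,1]}'
python3 - <<'E'
from h import *
p,r=pose();print(R.from_euler("z",-VY).apply(p-VO)*1000)
E
```

```text
time: 20.35
tool_pos: [0.5659, -0.2103, 0.1131]
tool_rot: [0.0, 0.766, 0.643, 0.0]
contact_force: [0.2, 0.2, 0.4]
gripper_width: -0.001
time: 21.18
tool_pos: [0.5517, -0.2905, 0.1132]
tool_rot: [0.001, 0.766, 0.642, 0.0]
contact_force: [0.6, 0.5, 1.3]
gripper_width: -0.002
time: 22.02
tool_pos: [0.5506, -0.2938, 0.1125]
tool_rot: [-0.0, 0.766, 0.643, -0.0]
contact_force: [-0.1, 1.0, -0.0]
gripper_width: 0.0
[ -2.59334916 -44.94258517 112.46499229]
```

```bash
python3 -m pendant '{"linear":[[-0.1,0,0],[-0.2,0,0],[-0.3,0,0],[-0.4,0,0],[-0.5,0,0],[-0.5,0,0],[-0.5,0,0],[-0.5,0,0],[-0.5,0,0],[-0.5,0,0]],"rotation":[[0,0,0],[0,0,0],[0,0,0],[0,0,0],[0,0,0],[0,0,0],[0,0,0],[0,0,0],[0,0,0],[0,0,0]],"grip":[1,1,1,1,1,1,1,1,1,1]}'

```

```text
time: 22.85
tool_pos: [0.55, -0.2992, 0.1128]
tool_rot: [0.0, 0.766, 0.643, -0.0]
contact_force: [1.2, 0.2, 0.0]
gripper_width: -0.003
```

```bash
python3 - <<'E'
from h import *
t=cal("top")
im=manip.grab_frame("top")[:,:,::-1];a=im[150:250,290:370]
sc=manip.grab_frame("scene")[:,:,::-1];p=proj(cal("scene"),vw(0,-40,90)).round().astype(int);print(p)
b=sc[p[1]-50:p[1]+50,p[0]-40:p[0]+40]
cv2.imwrite("pics/c6.png",cv2.resize(np.hstack([a,b]),(800,500),interpolation=cv2.INTER_CUBIC))
E
```

```text
[201 158]
```

View pics/c6.png

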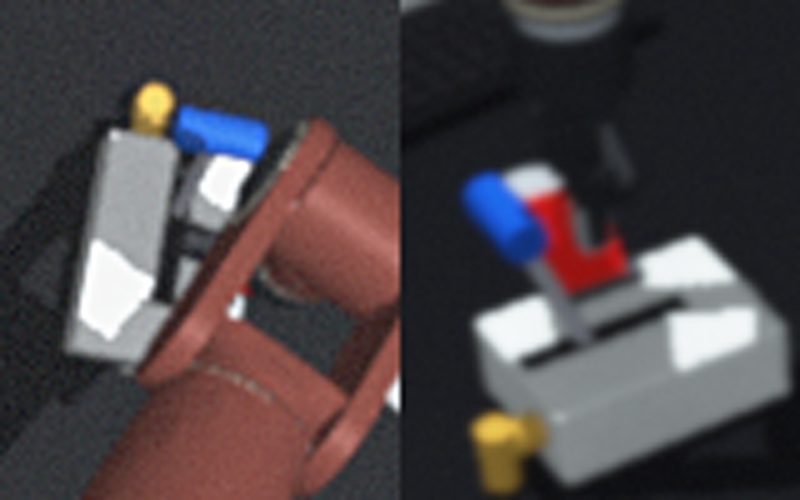

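The red paddle is past vertical, with the fingertips in front of it. There is no rise in force at the stop yet, so I'll keep going gently.

```bash
python3 -m pendant '{"linear":[[-0.1,0,0],[-0.15,0,0],[-0.2,0,0],[-0.25,0,0],[-0.3,0,0],[-0.35,0,0],[-0.4,0,0],[-0.4,0,0],[-0.4,0,0],[-0.4,0,0]],"rotation":[[0,0,0],[0,0,0],[0,0,0],[0,0,0],[0,0,0],[0,0,0],[0,0,0],[0,0,0],[0,0,0],[0,0,0]],"grip":[1,1,1,1,1,1,1,1,1,1]}'

```

```text
time: 23.78
tool_pos: [0.5492, -0.3029, 0.1127]
tool_rot: [0.0, 0.766, 0.643, -0.0]
contact_force: [0.4, 0.9, 0.5]
gripper_width: 0.0
```

```bash
python3 -m pendant '{"linear":[[-0.1,0,0],[-0.15,0,0],[-0.2,0,0],[-0.25,0,0],[-0.3,0,0],[-0.3,0,0],[-0.3,0,0],[-0.3,0,0],[-0.3,0,0],[-0.3,0,0]],"rotation":[[0,0,0],[0,0,0],[0,0,0],[0,0,0],[0,0,0],[0,0,0],[0,0,0],[0,0,0],[0,0,0],[0,0,0]],"grip":[1,1,1,1,1,1,1,1,1,1]}'

```

```text
time: 24.62
tool_pos: [0.5489, -0.305, 0.1126]
tool_rot: [-0.001, 0.766, 0.643, 0.001]
contact_force: [1.2, 5.8, 1.7]
gripper_width: 0.001
```

```bash
python3 -m pendant '{"linear":[[-0.1,0,0],[-0.15,0,0],[-0.2,0,0],[-0.2,0,0],[-0.2,0,0],[-0.2,0,0],[-0.2,0,0],[-0.2,0,0],[-0.2,0,0],[-0.2,0,0]],"rotation":[[0,0,0],[0,0,0],[0,0,0],[0,0,0],[0,0,0],[0,0,0],[0,0,0],[0,0,0],[0,0,0],[0,0,0]],"grip":[1,1,1,1,1,1,1,1,1,1]}'
python3 - <<'E'
from h import *
p,r=pose();print(R.from_euler("z",-VY).apply(p-VO)*1000)
E
```

```text
time: 25.45
tool_pos: [0.5489, -0.3053, 0.1125]
tool_rot: [-0.002, 0.766, 0.643, 0.002]
contact_force: [1.9, 9.7, 2.2]
gripper_width: -0.003
[ -2.35438191 -56.61665846 112.49784509]
```

The catch is at its stop: the force rose to 10 N with no further travel. I'll back off, rise, and compute the lever approach.

```bash
python3 -m pendant '{"linear":[[1,0,0],[2.5,0,0],[2.5,0,-2],[2.5,0,-6],[2.5,0,-10],[2.5,0,-14],[2.5,0,-18],[2.5,0,-20],[2.5,0,-20],[2.5,0,-20]],"rotation":[[0,0,0],[0,0,0],[0,0,0],[0,0,0],[0,0,0],[0,0,5],[0,0,12],[0,0,19],[0,0,26],[0,0,33]],"grip":[1,1,1,1,1,0.5,0.2,0.2,0.2,0.2]}'
cat >> h.py <<'E'
def lev(th,a,back=0):
    Rt=R.from_euler("z",VY)*R.from_euler("y",a)*R.from_euler("z",-VY)*down(VY)
    f=.35-th; return vw(30+130*np.sin(f),0,50+130*np.cos(f))-back*Rt.apply([0,0,1]),Rt
E
python3 - <<'E'
from h import *
import pickle
print(manip.state()["joint_pos"]);print(lev(0,.2)[0]);print(go(*lev(0,.2,.10)))
c=cal("wrist");im=manip.grab_frame("wrist")[:,:,::-1];cv2.imwrite("pics/w7.png",im);pickle.dump(c,open("w7.pkl","wb"))
print(proj(c,lev(0,.2)[0]),proj(c,vw(6,-87,118)))
cv2.imwrite("pics/w7b.png",cv2.resize(im,(800,600),interpolation=cv2.INTER_CUBIC))
E
```

```text
time: 26.28
tool_pos: [0.5537, -0.2834, 0.3163]
tool_rot: [0.003, 0.918, 0.396, 0.001]
contact_force: [-0.3, -0.4, 0.0]
gripper_width: 0.709
[-5.92204163e-01  1.22118595e-02  1.55017075e+00 -1.29582378e-03
  1.57262312e+00 -1.40607642e+00]
[ 0.63444373 -0.26295011  0.17211845]
(array([8.13, 6.09, 4.66]), array([  6. , -10.7,  56.4]))
[326.96674893 228.81241901] [219.23142032 202.61870385]
```

View pics/w7b.png

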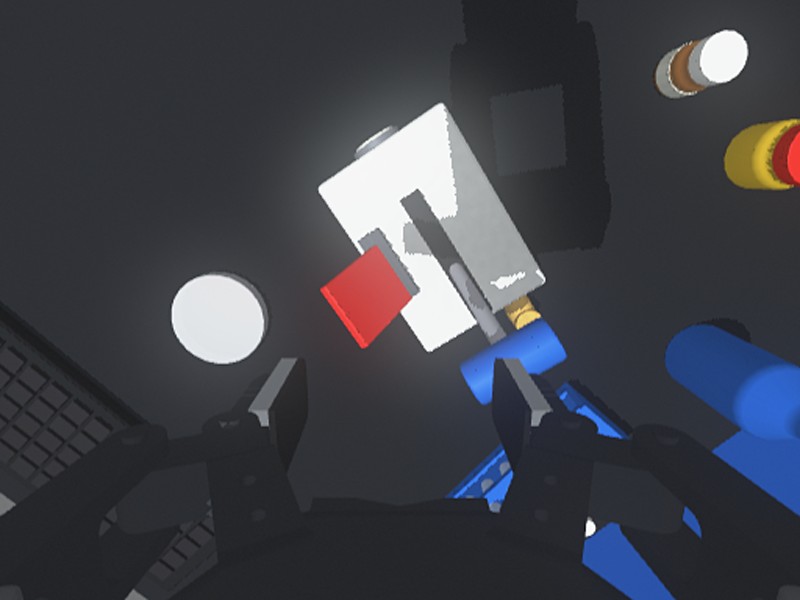

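The catch is right over: its tip is at (342,319), against (342,317) predicted for the stop. The handle is centred at about (514,361), 2–3 mm beyond the prediction, so I'll shift the valve by 2 mm in x.

```bash
sed -i 's/^VO=.*/VO=np.array([.563,-.250,0]);VY=np.radians(-10)/' h.py; python3 -m pendant '{"linear":[[1,1,0],[3,2,1],[5,4,2],[7,5,3],[8.3,6.2,4],[8.3,6.2,4.7],[8.3,6.2,4.7],[8.3,6.2,4.7],[8.3,6.2,4.7],[8.3,6.2,4.7]],"rotation":[[0.6,-1.1,6],[1.3,-2.3,12],[2,-3.4,18],[2.6,-4.6,24],[3.2,-5.7,30],[3.9,-6.8,36],[4.5,-8,42],[5.1,-9.1,48],[6,-10.7,56.4],[6,-10.7,56.4]],"grip":[0.1,0.1,0.1,0.1,0.1,0.1,0.1,0.1,0.1,0.1]}'
python3 - <<'E'
from h import *
print(go(*lev(0,.2)))
E
```

```text
time: 27.17
tool_pos: [0.6549, -0.2645, 0.2646]
tool_rot: [-0.01, 0.991, -0.084, -0.103]
contact_force: [0.1, 0.1, -0.4]
gripper_width: 0.9
(array([0.1 , 0.18, 9.43]), array([-0.1,  0.4,  0.3]))
```

```bash
python3 -m pendant '{"linear":[[0.1,0.2,1],[0.1,0.2,3],[0.1,0.2,5.5],[0.1,0.2,7.5],[0.1,0.2,9],[0.1,0.2,9.4],[0.1,0.2,9.4],[0.1,0.2,9.4],[0.1,0.2,9.4],[0.1,0.2,9.4]],"rotation":[[0,0,0],[0,0,0],[0,0,0],[0,0,0],[0,0,0],[0,0,0],[0,0,0],[0,0,0],[0,0,0],[0,0,0]],"grip":[0.1,0.1,0.1,0.1,0.1,0.1,0.1,0.1,0.1,0.5]}'
python3 -m pendant '{"linear":[[0,0,0],[0,0,0],[0,0,0],[0,0,0],[0,0,0],[0,0,0],[0,0,0],[0,0,0],[0,0,0],[0,0,0]],"rotation":[[0,0,0],[0,0,0],[0,0,0],[0,0,0],[0,0,0],[0,0,0],[0,0,0],[0,0,0],[0,0,0],[0,0,0]],"grip":[0.6,0.8,0.8,0.8,0.8,0.8,0.8,0.8,0.8,0.8]}'
python3 - <<'E'
from h import *
for th in(0,.15,.3,.45,.6,.75,.78): print(th,*go(*lev(th,.2-.6*th)))
E
```

```text
time: 28.0
tool_pos: [0.6375, -0.2639, 0.1755]
tool_rot: [-0.01, 0.991, -0.083, -0.1]
contact_force: [-0.1, -0.8, 0.4]
gripper_width: 0.782
time: 28.83
tool_pos: [0.6358, -0.2634, 0.1747]
tool_rot: [-0.01, 0.991, -0.084, -0.103]
contact_force: [-4.9, 1.3, 5.6]
gripper_width: 0.333
0 [ 0.11 -0.05  0.24] [-0.1  0.4  0.4]
0.15 [-1.83 -0.06  0.11] [-0.1  5.6  0.3]
0.3 [-3.77 -0.07  0.27] [-0.2 10.8  0.3]
0.45 [-5.67 -0.08  0.72] [-0.2 15.9  0.3]
0.6 [-7.48 -0.09  1.44] [-0.2 21.1  0.3]
0.75 [-9.16 -0.1   2.43] [-0.2 26.2  0.3]
0.78 [-9.47 -0.1   2.66] [-0.2 27.3  0.3]
```

```bash
python3 -m pendant '{"linear":[[-0.6,0,-0.05],[-1.3,0,-0.1],[-1.9,0,-0.1],[-2.6,0,-0.1],[-3.2,0,-0.05],[-3.9,0,0],[-4.5,0,0.15],[-5.2,0,0.3],[-5.8,0,0.5],[-5.8,0,0.5]],"rotation":[[0,1.7,0],[0,3.4,0],[0,5.2,0],[0,6.9,0],[0,8.6,0],[0,10.4,0],[0,12.1,0],[0,13.8,0],[0,15.5,0],[0,15.5,0]],"grip":[0.8,0.8,0.8,0.8,0.8,0.8,0.8,0.8,0.8,0.8]}'
python3 - <<'E'
from h import *
for th in(.45,.6,.70,.75,.77): print(th,*go(*lev(th,.2-.6*th)))
E
```

```text
time: 29.67
tool_pos: [0.5832, -0.2538, 0.1843]
tool_rot: [0.002, 0.996, -0.084, 0.04]
contact_force: [9.4, 2.4, 2.3]
gripper_width: 0.329
0.45 [-0.39 -0.03  0.46] [-0.2 -0.6  0.3]
0.6 [-2.33 -0.04  0.64] [-0.2  4.5  0.3]
0.7 [-3.6  -0.04  0.93] [-0.2  8.   0.3]
0.75 [-4.22 -0.05  1.11] [-0.2  9.7  0.3]
0.77 [-4.47 -0.05  1.2 ] [-0.2 10.4  0.3]
```

```bash
python3 -m pendant '{"linear":[[-0.4,0,0],[-0.8,0,0.05],[-1.2,0,0.1],[-1.6,0,0.15],[-2,0,0.2],[-2.4,0,0.3],[-2.8,0,0.4],[-3.1,0,0.45],[-3.1,0,0.45],[-3.1,0,0.45]],"rotation":[[0,1,0],[0,2,0],[0,3,0],[0,4,0],[0,5,0],[0,6,0],[0,7.5,0],[0,8.5,0],[0,8.5,0],[0,8.5,0]],"grip":[0.8,0.8,0.8,0.8,0.8,0.8,0.8,0.8,0.8,0.8]}'
python3 - <<'E'
from h import *
for th in(.6,.70,.75,.77): print(th,*go(*lev(th,.2-.6*th)))
E
```

```text
time: 30.5
tool_pos: [0.5546, -0.2487, 0.1805]
tool_rot: [0.008, 0.99, -0.084, 0.115]
contact_force: [7.7, 5.4, 10.7]
gripper_width: 0.331
0.6 [ 0.51 -0.01  0.59] [-0.3 -4.   0.3]
0.7 [-0.79 -0.02  0.68] [-0.3 -0.6  0.3]
0.75 [-1.43 -0.02  0.77] [-0.3  1.1  0.3]
0.77 [-1.69 -0.02  0.82] [-0.3  1.8  0.3]
```

```bash
python3 -m pendant '{"linear":[[-0.2,0,0.1],[-0.4,0,0.2],[-0.6,0,0.3],[-0.8,0,0.4],[-1,0,0.5],[-1,0,0.5],[-1,0,0.5],[-1,0,0.5],[-1,0,0.5],[-1,0,0.5]],"rotation":[[0,0,0],[0,0.5,0],[0,1,0],[0,1,0],[0,1,0],[0,1,0],[0,1,0],[0,1,0],[0,1,0],[0,1,0]],"grip":[0.8,0.8,0.8,0.8,0.8,0.8,0.8,0.8,0.8,0.8]}'
python3 - <<'E'
from h import *
for th in(.70,.75,.77): print(th,*go(*lev(th,.2-.6*th)))
p,r=pose();print(R.from_euler("z",-VY).apply(p-VO)*1000)
sc=manip.grab_frame("scene")[:,:,::-1];c=cal("scene")
for th in (.65,.7,.75): print([proj(c,vw(30+130*np.sin(.35-th),y,50+130*np.cos(.35-th))).round(1) for y in(-30,0,30)])
p=proj(c,vw(0,-20,110)).round().astype(int);x,y=p[0]-50,p[1]-50;print(x,y)
cv2.imwrite("pics/s8.png",cv2.resize(sc[y:y+100,x:x+100],(600,600),interpolation=cv2.INTER_CUBIC))
E
```

```text
time: 31.33
tool_pos: [0.5498, -0.2479, 0.1789]
tool_rot: [0.009, 0.988, -0.084, 0.128]
contact_force: [9.1, 10.7, 22.0]
gripper_width: 0.332
0.7 [-0.29 -0.03  0.63] [-0.2 -2.2  0.3]
0.75 [-0.93 -0.03  0.7 ] [-0.2 -0.5  0.3]
0.77 [-1.19 -0.03  0.74] [-0.2  0.2  0.3]
[-13.38029717  -0.27603391 178.90220027]
[array([202.1, 137.9]), array([206.7, 142.4]), array([211.5, 147. ])]
[array([203.9, 137.9]), array([208.5, 142.3]), array([213.3, 146.9])]
[array([205.6, 137.9]), array([210.3, 142.4]), array([215.1, 146.9])]
153 107
```

View pics/s8.png

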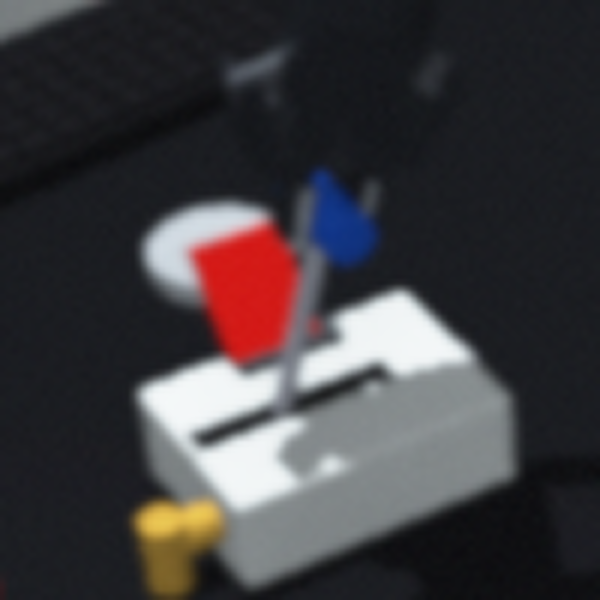

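The lever leans towards the robot but isn't at its stop: I read about 0.65 rad. The arm is also pressing radially into the lever (Fz 22 N), so I'll unload that while pulling further.

```bash
python3 -m pendant '{"linear":[[-0.2,0,-0.1],[-0.4,0,-0.2],[-0.6,0,-0.2],[-0.8,0,-0.2],[-1,0,-0.2],[-1.2,0,-0.2],[-1.2,0,-0.2],[-1.2,0,-0.2],[-1.2,0,-0.2],[-1.2,0,-0.2]],"rotation":[[0,0,0],[0,0,0],[0,0,0],[0,0,0],[0,0,0],[0,0,0],[0,0,0],[0,0,0],[0,0,0],[0,0,0]],"grip":[0.8,0.8,0.8,0.8,0.8,0.8,0.8,0.8,0.8,0.8]}'
cat >> h.py <<'E'
def levth():
    p,r=pose();g=p+.003*r.apply([0,0,1]);q=R.from_euler("z",-VY).apply(g-VO)*1000-[30,0,50]
    print("theta",.35-np.arctan2(q[0],q[2]),"rad",np.hypot(q[0],q[2]),"y",q[1],"F",np.round(R.from_euler("z",-VY).apply(manip.state()["contact_force"]),1),"M",np.round(manip.state()["ft_torque"],2))
E
python3 -c "
from h import *
levth()"
```

```text
time: 32.22
tool_pos: [0.538, -0.2458, 0.1761]
tool_rot: [0.009, 0.988, -0.084, 0.129]
contact_force: [17.9, 8.1, 12.2]
gripper_width: 0.333
theta 0.7666000495548511 rad 134.77618997504544 y -0.20156480228191778 F [16.3 11.1 12.2] M [ 0.91 -4.01  0.39]
```

```bash
python3 -m pendant '{"linear":[[0,0,0],[-0.1,0,0],[-0.2,0,0],[-0.2,0,0],[-0.2,0,0],[-0.2,0,0],[-0.2,0,0],[-0.2,0,0],[-0.2,0,0],[-0.2,0,0]],"rotation":[[0,0,0],[0,0,0],[0,0,0],[0,0,0],[0,0,0],[0,0,0],[0,0,0],[0,0,0],[0,0,0],[0,0,0]],"grip":[0.8,0.8,0.8,0.8,0.8,0.8,0.8,0.8,0.8,0.8]}'
python3 - <<'E'
from h import *
levth()
sc=manip.grab_frame("scene")[:,:,::-1];c=cal("scene")
a=sc[107:207,153:253];b=sc[210:330,270:410]
cv2.imwrite("pics/s9.png",np.hstack([cv2.resize(a,(400,400),interpolation=cv2.INTER_CUBIC),cv2.resize(b,(400,400),interpolation=cv2.INTER_CUBIC)]))
E
```

```text
time: 33.05
tool_pos: [0.5375, -0.2457, 0.176]
tool_rot: [0.01, 0.988, -0.084, 0.131]
contact_force: [24.0, 6.2, 8.8]
gripper_width: 0.329
theta 0.7709361930569447 rad 134.8670166778048 y -0.19720218059234076 F [22.5 10.3  8.8] M [ 0.8  -5.03  0.39]
```

View pics/s9.png

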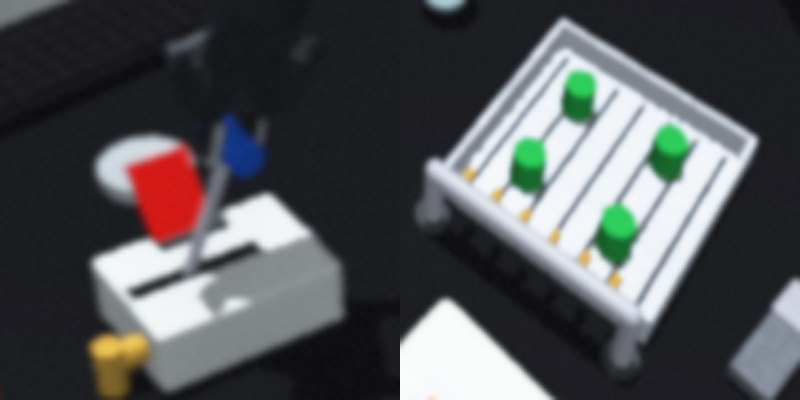

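The last 2 mm pull moved the handle only 0.5 mm while the force rose 6 N. The end cap at image (214,147) matches the stop prediction of (215,147), the catch is over, and all four stoppers stand apart.

```bash
python3 -c "
from h import *
print(manip.job_done()); levth(); print(manip.state()['time'],manip.state()['gripper_width'])"
```

```text
the job is handed in; nothing more can be done
None
the job is handed in; nothing more can be done
```

The job is handed in, at about 33 s of the 72 s allowed. At hand-in the gripper was still holding the blue lever at its stop.

- **Stoppers:** all four stand upright in an even 2x2 layout on the tray floor. Their centres are roughly 100 mm apart, so the gaps are about 60 mm. The last scene picture still shows them like that.
- **Catch:** I swept it right over until the force rose to 10 N with no further travel. Its tip then showed within 2 pixels of where the stop should put it.
- **Lever:** my first pull stopped short, at about 0.65 rad, and was pressing down into the lever with about 22 N. I eased that off and pulled further. On the last 2 mm pull the handle moved only 0.5 mm and the force rose 6 N. The picture also matches the stop position, to within about a pixel.
- **Checks that disagreed:** from the tool pose I get 0.77 rad and a handle radius of 135 mm, against 0.75 and 130 nominal. I put this down to the bar slipping about 5 mm in the pads and small calibration error. The final pull was about 25 N at the wrist, including about 10 N sideways that I did not remove.
- **Not checked:** hand-in blocked any further readings, so I could not confirm the state during the second after it. I did not measure the other bench items; nothing suggested contact with them.

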